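# Tamp the ceramic balls level in the acoustic test cell

### The arm

A 6-joint arm with a two-finger parallel gripper is mounted at the origin on the work surface. World frame = base frame: x ahead of the robot, y to its left, z up, the work surface at z = 0. Lengths are in mm, angles in rad, forces in N, time in s.
With the tool pointing down it reaches from about 350 to 975 mm from the base axis. Payload 7.1 kg.
Tool frame: the origin (TCP) lies midway between the tips of the shut fingers; the grasp point (between the pads) lies 19 mm behind it (ctrl.grip_depth is the distance from the TCP to the grasp point, in mm); z points along the fingers, y is the line along which they close (so a half turn about z gives the same grasp; the last joint's range is limited). The gripper opens to 88 mm and grips with 3 to 60 N. Pads are 20 mm wide; open, the fingers measure 115 mm over their backs; the gripper's body (75 mm by 178 mm) begins 61 mm behind the grasp point.
Start: joints at [-1.363, 0.423, 1.63, -0, 1.089, -0.019], TCP at [140.557, -608.973, 222.675] pointing down, gripper open.
Joint ranges: [-3, 3], [-0.9, 2.11], [0.09, 2.58], [-1.31, 4.45], [0.11, 2.69], [-2.54, 2.54]. Speed limits (rad/s): [2.39, 2.39, 3.01, 3.14, 3.14, 3.14].

### API

Orientations are given as a rotation vector (axis times angle).
In Python, from workcell import ctrl, cams gives the robot as it stands.
- The arm moves only by the tool move_arm, never from a script. Its argument "steps" is a list of rows, each a list of 3 entries, a list of its own where there are three numbers: the shift along the tool's x, y, z in units of 25 mm (1.0 is 25 mm), then the turn about the tool's z in units of 5 degrees (1.0 is 5 degrees), then the closure, from 0 (fully open) to 1 (shut). A call has 1 to 20 rows; each row shifts and turns the commanded pose from where the row before left it, along the tool's axes as they then stand; what a row does not reach is not made up. A row lasts 1/12 s, in which the tool goes at most 41.7 mm and 7.16 degrees, less where a joint would pass 70% of its speed; a pose out of reach is approached as far as the arm can. A call is refused whole if a number of a shift passes 1 or a number of a turn 1, either way. A call with a gripper value outside its range is refused whole. The fingers move at their own pace and stop on an object; the grip force is fixed at half the most. Time passes only in rows, so rows that do not move let the fingers close. It gives the time, the measured TCP pose, the force, the opening and the grip force at its end, in the units of the state.
- ctrl.get_obs(): the state, without advancing time (a new reading comes with each control period).
- cams.get_image(name): name is "scene" or "top"; returns a dict with "image" (420x560x3 uint8, red, green, blue), "camera_matrix" (3x3 intrinsics, pixels), "xyz" and "rotation" of the camera in the world. Camera axes: x right, y down, z forward; pixel columns grow to the right and rows downward; lengths in mm; the calibration is good to about 2 mm. A picture is of the moment at which its call begins. There is no depth.
- ctrl.close_job(): hands the job in; it is judged then, once.
Trained networks look in the newest picture that a camera, given by its name, has taken for a name from the list of things; names that differ only in an ending like _2 or _b are one class to them, and where a whole thing is asked for, a point or a joint stands for the part that bears it (a point fixed in the world has none). Each returns a list of dicts, best first, with "p" (0 to 1); they miss things now and then, are a little off and sometimes report something else, mostly with a low value. They report only what shows in the picture. A call takes as long as a camera call.
- cams.boxes_of(camera, thing): "rect" ([centre column, centre row, width, height] in pixels, round what is visible of it).
- cams.cut_out(camera, thing): "pixels" (420x560 bool, what is visible of it) and "rect" ([centre column, centre row, width, height] in pixels, round what is visible of it).
The state is a dict: "t": time; "qpos": joint angles; "qvel": joint speeds; "joint_torque": joint torques, N m; "ee_pos": TCP position; "orientation": TCP orientation; "ft_force": force on the tool from outside, world axes, zero at the start; "moment": the same for the moment, N m; "width": finger opening in mm; "grasp_force": force on a finger pad.
Only numpy, scipy, OpenCV 4.12 (cv2) and the standard library are available. Lean on these libraries where they do the work, as an engineer would, in place of code of your own. Each camera call takes 0.05 s, during which the arm holds its last target. There are 200 camera calls.

### The job

Two of the ceramic balls in the narrow test cell stand proud of the row: take the hand tamper and press them down until all seven lie level in a single layer, letting the balls themselves push the end stop back, and finish with a firm, steady press of about 15 newtons on the levelled balls for a good second, never bearing on them with more than 30. Then stand the tamper upright back in its tray and let go. Keep the fingers off the balls and the end stop, and leave everything else on the bench where it is.

Things in the scene. Friction and masses are not known exactly. Their poses are not given: they have to be found in the camera images.
- cell: Aluminium trough fixed to the bench, open on top, 250 mm long (its y axis), foot 62 mm wide (x); origin: centre of its underside, z up. Inside 34 mm wide (x -17 to 17 mm), side walls 6 mm thick, full length, top edge at z = 62 mm. A fixed end wall, top at z = 38 mm, has its inner face at y = -108 mm; the sliding end stop is towards +y.
- bed: The dark steel floor plate of the cell, a load plate that feels the tamping load; fixed. Origin on its upper surface, on the trough's centre line, 12 mm above the underside of the cell, directly above the cell's origin; axes parallel to the cell's.
- end_stop: Black end stop in the trough, a plate 30 mm wide, 10 mm thick, its top 26 mm above the bed, so lower than a ball. Origin: on the bed, on the centre line, on the face towards the balls; at the start at cell y = +52 mm. It slides towards cell +y by up to 60 mm against a drag of about 1 N, stays where it is pushed, and gives way when balls are forced down into the row.
- tamper: Hand tamper standing upright in its tray, 0.24 to 0.39 kg: a flat steel foot 27 mm (x) by 70 mm (y), 14 mm thick, with a square wooden handle 24 x 24 mm rising from its middle to 110 mm above the underside. Origin at the centre of the foot's underside, z up the handle. A good grip is 80 mm above the underside.
- tray: Black plastic tray fixed to the bench, the tamper's place: 58 mm (x) by 100 mm (y) outside, 12 mm high, rim 4 mm thick, its floor 4 mm above its underside; origin at the centre of the underside. The tamper starts standing in it, foot roughly lined up with it. Tray and cell lie left and right of the robot, either way round.
- ball1: Smooth glazed white ceramic ball, 30 mm in diameter, 34 g, slippery (friction about 0.10); origin at its centre. One of five that start in a loose single row on the bed (centre 15 mm above it).
- ball2: Smooth glazed white ceramic ball, 30 mm in diameter, 34 g, slippery (friction about 0.10); origin at its centre. One of five that start in a loose single row on the bed (centre 15 mm above it).
- ball3: Smooth glazed white ceramic ball, 30 mm in diameter, 34 g, slippery (friction about 0.10); origin at its centre. One of five that start in a loose single row on the bed (centre 15 mm above it).
- ball4: Smooth glazed white ceramic ball, 30 mm in diameter, 34 g, slippery (friction about 0.10); origin at its centre. One of five that start in a loose single row on the bed (centre 15 mm above it).
- ball5: Smooth glazed white ceramic ball, 30 mm in diameter, 34 g, slippery (friction about 0.10); origin at its centre. One of five that start in a loose single row on the bed (centre 15 mm above it).
- ball6: Smooth glazed white ceramic ball, 30 mm in diameter, 34 g, slippery (friction about 0.10); origin at its centre. One of two that start proud, in a dip between two balls of the row (centre about 40 mm above the bed); pressed down it wedges its neighbours apart, at up to about 10 N, into one row about 210 mm long.
- ball7: Smooth glazed white ceramic ball, 30 mm in diameter, 34 g, slippery (friction about 0.10); origin at its centre. One of two that start proud, in a dip between two balls of the row (centre about 40 mm above the bed); pressed down it wedges its neighbours apart, at up to about 10 N, into one row about 210 mm long.
- windscreen: Bystander: black windscreen, egg shaped, 38 mm across, 43 mm high; origin under its centre.
- adaptor: Bystander: small brass adaptor, 22 mm across, 26 mm high; origin under its centre.
- calibrator: Bystander: blue sound calibrator, 55 x 97 x 45 mm; origin under the centre of its housing.
- level_meter: Bystander: grey sound level meter lying flat, 75 x 260 x 30 mm with its steel microphone neck to +y; origin under the centre of its housing.
- mouse: Bystander: round black mouse, 60 mm across, 33 mm high; origin under its centre.
- screwdriver: Bystander: screwdriver lying on the bench; origin under its middle.

How it is judged:
By the outcome, as a careful person would: the job done as asked, in the order asked, and still so for the second after the job is handed in, with the robot touching nothing.
It also fails if it takes over 72 s, if anything falls off the work surface, if the arm or the gripper's body presses on something with over 40 N, if the wrist force passes 120 N, or if a joint passes its speed limit or range.

## Working session

There is one attempt and no reset: what is moved stays moved. The work goes in short steps, Python scripts to look and compute and a tool call to move; the robot and the scene stay as the last step left them, time stands still between calls to the robot, and variables do not carry over. Pictures are saved under pics/ and viewed, at most 10 in all, crops included, and the job is handed in when it is done.

Besides the shell and the picture viewer there is one more tool, called as name(argument=value, ...), one argument or row to a line, values as JSON. move_arm: Moves the arm, as the interface text tells. Its arguments: {"type":"object","properties":{"steps":{"type":"array"}},"required":["steps"]}

```bash
mkdir -p pics; ls
cat > h.py <<'E'
import numpy as np, cv2
from workcell import ctrl, cams
def snap(n,f=None):
    d=cams.get_image(n)
    if f: cv2.imwrite('pics/'+f,cv2.cvtColor(d['image'],cv2.COLOR_RGB2BGR))
    return d
def ray(d,u,v,z):
    K=np.array(d['camera_matrix']);R=np.array(d['rotation']);c=np.array(d['xyz'])
    if R.shape!=(3,3): R=cv2.Rodrigues(R)[0]
    w=R@np.linalg.solve(K,[u,v,1.]); return c+w*(z-c[2])/w[2]
def proj(d,p):
    K=np.array(d['camera_matrix']);R=np.array(d['rotation']);c=np.array(d['xyz'])
    if R.shape!=(3,3): R=cv2.Rodrigues(R)[0]
    q=K@(R.T@(np.array(p,float)-c)); return q[:2]/q[2]
E
python3 - <<'E'
from h import *
for n in('top','scene'):
    d=snap(n,n+'0.png'); print(n,d['xyz'],np.round(d['rotation'],3).tolist(),d['camera_matrix'][0])
    for t in('cell','end_stop','tamper','tray','ball1','bed'):
        for b in cams.boxes_of(n,t)[:8]: print(t,round(b['p'],2),np.round(b['rect'],1))
o=ctrl.get_obs();print({k:np.round(v,3).tolist() for k,v in o.items()})
E
```

```text
pics
top [ 455.10182659  -26.05419829 1346.85071722] [-2.142, 2.15, -0.137] [532.87484737   0.         285.4009057 ]
cell 0.92 [355.2 252.7  60.4  96.4]
end_stop 0.47 [344.3 275.2  11.6   9.6]
tamper 0.64 [185.9 254.4  32.1  20.9]
tray 0.71 [191.2 252.4  44.2  34.8]
tray 0.47 [346.9 270.   12.8   8.2]
ball1 0.67 [369.1 223.6  17.5  10. ]
ball1 0.56 [349.2 270.2   8.5  11.6]
ball1 0.54 [372.5 217.4  10.6   4. ]
ball1 0.53 [351.6 257.6  11.   14.4]
bed 0.58 [351.5 266.6  40.8  65.5]
scene [1337.22237031  308.93389499 1088.41361416] [-1.494, -2.241, 0.759] [455.102651     0.         280.20265803]
cell 0.72 [236.1 180.2  73.6  62.3]
cell 0.52 [369.7 216.1  19.4  28.8]
end_stop 0.59 [298.2 199.4   2.1   3.9]
tamper 0.69 [368.5 224.9  39.3  19.2]
tamper 0.65 [370.4 213.4  23.1  32.2]
tray 0.85 [366.6 226.3  38.9  22.6]
ball1 0.51 [220.6 184.7  10.    8. ]
{'t': 0.7, 'qpos': [-1.363, 0.423, 1.63, -0.0, 1.089, -0.019], 'qvel': [0.001, 0.0, -0.0, 0.0, -0.0, -0.002], 'joint_torque': [0.0, -54.442, -27.4, 0.064, 0.017, -0.0], 'ee_pos': [140.569, -608.957, 222.707], 'orientation': [-3.121, -0.356, 0.0], 'ft_force': [-0.258, -0.208, 0.169], 'moment': [-0.01, -0.039, 0.027], 'grasp_force': 0.0, 'width': 87.82}
```

Run:
```python
import cv2,numpy as np
a=cv2.imread('pics/top0.png');cv2.imwrite('pics/a.png',cv2.resize(a[180:330,270:440],None,fx=4.5,fy=4,interpolation=3)[:600,:800])
b=cv2.imread('pics/top0.png');cv2.imwrite('pics/b.png',cv2.resize(b[220:290,150:240],None,fx=8,fy=8,interpolation=3))
```

```text
(no output)
```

View pics/top0.png

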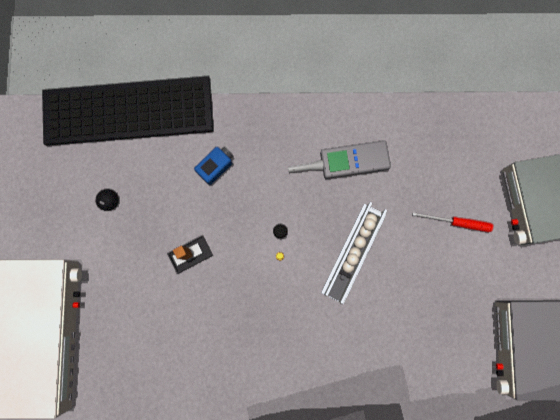

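View pics/scene0.png

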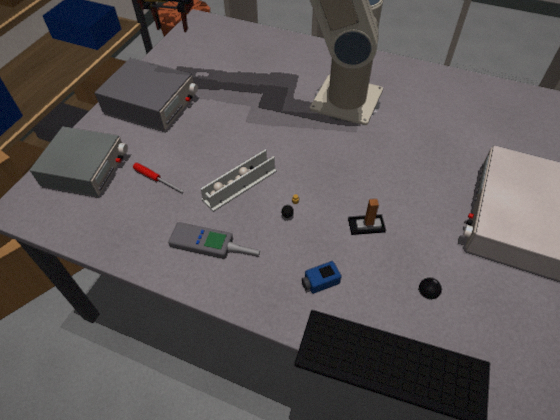

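View pics/a.png

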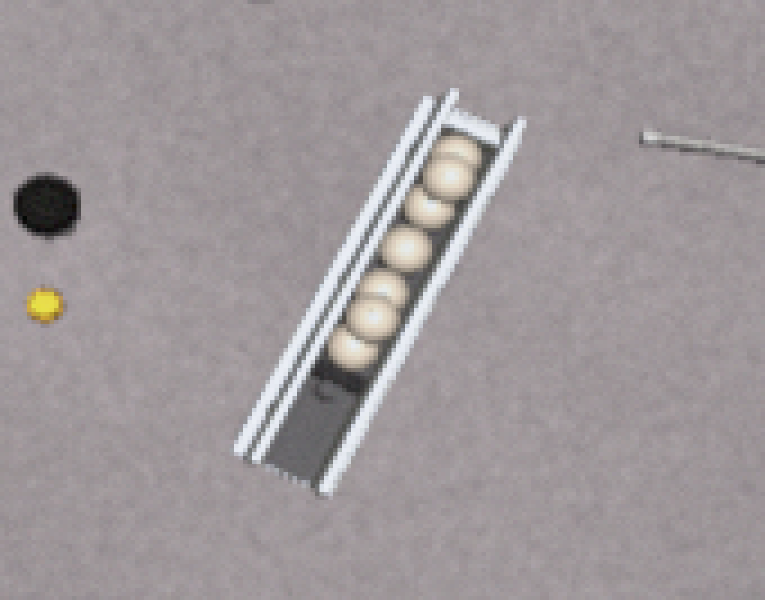

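View pics/b.png

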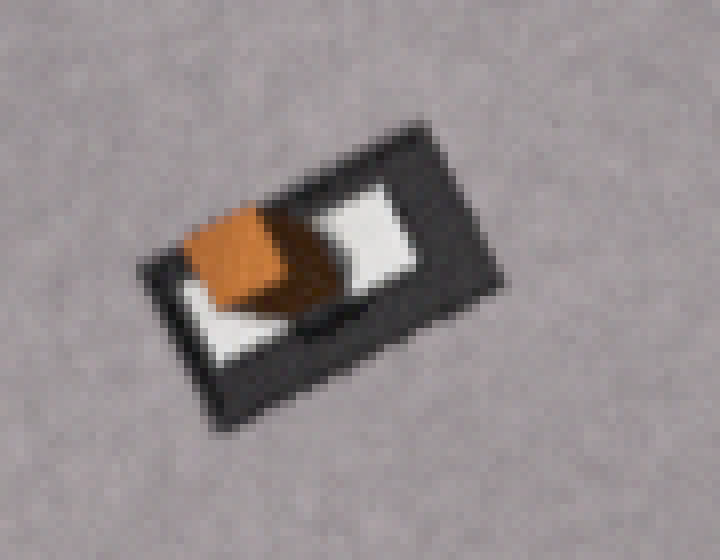

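```bash
cat > m.py <<'E'
from h import *
d=snap('top')
A=lambda x,y:((x+.5)/4.5-.5+270,(y+.5)/4-.5+180)
B=lambda x,y:((x+.5)/8-.5+150,(y+.5)/8-.5+220)
P=lambda f,z,pts:np.array([ray(d,*f(*p),z)[:2] for p in pts])
def rep(n,q):
    c=q.mean(0); e=[np.linalg.norm(q[i]-q[(i+1)%4]) for i in range(4)]
    l=(q[1]+q[2]-q[0]-q[3]); s=(q[0]+q[1]-q[2]-q[3]);print(n,c.round(1),'sides',np.round(e,1),'ang(0->1)',np.degrees(np.arctan2(l[1],l[0])).round(1),'ang(3->0)',np.degrees(np.arctan2(s[1],s[0])).round(1))
rep('cell',P(A,62,[(455,92),(257,460),(326,494),(521,119)]))
rep('foot',P(B,18,[(382,185),(418,262),(220,362),(184,285)]))
rep('tray',P(B,12,[(425,122),(502,285),(222,430),(140,268)]))
print('handle',P(B,114,[(238,258)]))
print('proud',P(A,52,[(447,178),(372,317)]),'row',P(A,27,[(408,248)]))
for n,z in(('windscreen',20),('adaptor',15),('level_meter',20),('screwdriver',10)):
    for b in cams.boxes_of('top',n)[:1]: print(n,ray(d,*b['rect'][:2],z)[:2].round(0),b['rect'])
E
python3 m.py
```

```text
cell [ 527.1 -184.7] sides [246.7  41.3 249.3  38.9] ang(0->1) 153.8 ang(3->0) 62.7
foot [526.5 231.4] sides [26.8 68.4 26.7 68.6] ang(0->1) -153.9 ang(3->0) -63.2
tray [526.1 225.8] sides [57.  97.5 57.2 99.6] ang(0->1) -152.9 ang(3->0) -62.7
handle [[525.89511557 231.15785376]]
proud [[ 595.20250964 -217.82819755]
 [ 510.86391273 -175.50431053]] row [[ 554.43248372 -199.03633649]]
windscreen [584.  -4.] [281.5, 230.3, 15.2, 19.3]
adaptor [523.  -0.] [280.2, 254.7, 2.1, 5.0]
level_meter [ 761. -152.] [339.4, 160.6, 102.6, 37.5]
screwdriver [ 602. -439.] [454.6, 223.0, 73.9, 20.8]
```

move_arm(
  steps=[
    [[0,0,0],-0.92,0],
    [[0,0,0],-0.92,0],
    [[0,0,0],-0.92,0],
    [[1,-0.6,0],0,0],
    [[1,-0.6,0],0,0],
    [[1,-0.6,0],0,0],
    [[1,-0.6,0],0,0],
    [[1,-0.6,0],0,0],
    [[1,-0.6,0],0,0],
    [[1,-0.6,0],0,0],
    [[1,-0.6,0],0,0],
    [[1,-0.6,0],0,0],
    [[1,-0.6,0],0,0],
    [[1,-0.6,0],0,0],
    [[1,-0.6,0],0,0],
    [[1,-0.6,0],0,0],
    [[1,-0.6,0],0,0],
    [[1,-0.6,0],0,0],
    [[1,-0.6,0],0,0],
    [[1,-0.6,0],0,0],
  ],
)

```text
t: 2.62
ee_pos: [405.6, -188.5, 222.9]
orientation: [3.056, 0.728, 0.001]
ft_force: [0.9, -1.0, 0.7]
width: 87.5
grasp_force: 0.0
```

```bash
cat >> h.py <<'E'
from scipy.spatial.transform import Rotation as Ro
def need(x,y,z,yaw):
    "yaw: wanted world angle (deg) of the tool y line; prints turn units first, then shift units in the turned tool frame"
    o=ctrl.get_obs(); R=Ro.from_rotvec(o['orientation']).as_matrix()
    cur=np.degrees(np.arctan2(R[1,1],R[0,1])); t=(yaw-cur+90)%180-90
    Rn=R@Ro.from_euler('z',-t,degrees=True).as_matrix()
    s=Rn.T@(np.array([x,y,z])-o['ee_pos'])
    print('t',round(o['t'],2),'pos',np.round(o['ee_pos'],1),'yaw',round(cur,1),'tilt',R[:2,2].round(4),'turn',round(-t/5,3),'shift',(s/25).round(3),'F',np.round(o['ft_force'],1),'M',np.round(o['moment'],2),'w',round(o['width'],1),'q',np.round(o['qpos'],2))
C0=np.array([527.1,-184.7]);CA=np.radians(153.6)
def cell(y,x=0): return C0+y*np.array([np.cos(CA),np.sin(CA)])+x*np.array([np.sin(CA),-np.cos(CA)])
E
python3 -c "
from h import *
need(526.2,231.3,65,-63.2)"
```

```text
t 2.62 pos [ 405.6 -188.5  222.9] yaw -63.2 tilt [ 0.0005 -0.0003] turn -0.002 shift [ 11.873 -12.817   6.315] F [ 0.9 -1.   0.7] M [-0.03  0.01  0.02] w 87.5 q [-0.46  0.16  2.01 -0.    0.98  0.64]
```

move_arm(
  steps=[
    [[0.9,-0.98,0],0,0],
    [[0.9,-0.98,0],0,0],
    [[0.9,-0.98,0],0,0],
    [[0.9,-0.98,0],0,0],
    [[0.9,-0.98,0],0,0],
    [[0.9,-0.98,0],0,0],
    [[0.9,-0.98,0],0,0],
    [[0.9,-0.98,0],0,0],
    [[0.9,-0.98,0],0,0],
    [[0.9,-0.98,0],0,0],
    [[0.9,-0.98,0],0,0],
    [[0.9,-0.98,0],0,0],
    [[0.9,-0.98,0],0,0],
    [[0,0,0],0,0],
    [[0,0,0],0,0],
  ],
)

```text
t: 3.87
ee_pos: [522.5, 227.7, 222.4]
orientation: [3.055, 0.732, -0.0]
ft_force: [0.3, -0.6, -0.4]
width: 87.6
grasp_force: 0.0
```

```bash
python3 -c "
from h import *
need(526.2,231.3,65,-63.2)"
```

```text
t 3.87 pos [522.5 227.7 222.4] yaw -63.1 tilt [-0.     -0.0001] turn 0.029 shift [ 0.196 -0.062  6.298] F [ 0.3 -0.6 -0.4] M [-0.04 -0.01  0.02] w 87.6 q [ 0.39  0.34  1.75 -0.    1.04  1.49]
```

move_arm(
  steps=[
    [[0.2,-0.06,0],0,0],
    [[0,0,0.9],0,0],
    [[0,0,0.9],0,0],
    [[0,0,0.9],0,0],
    [[0,0,0.9],0,0],
    [[0,0,0.9],0,0],
    [[0,0,0.9],0,0],
    [[0,0,0.9],0,0],
    [[0,0,0],0,0.5],
    [[0,0,0],0,1],
    [[0,0,0],0,1],
    [[0,0,0],0,1],
    [[0,0,0],0,1],
    [[0,0,0],0,1],
    [[0,0,0],0,1],
    [[0,0,0],0,1],
    [[0,0,0],0,1],
    [[0,0,0],0,1],
  ],
)

```text
t: 5.37
ee_pos: [526.3, 230.6, 65.5]
orientation: [-3.055, -0.727, -0.001]
ft_force: [0.3, 1.7, -0.5]
width: 25.1
grasp_force: 2.0
```

```bash
python3 -c "
from h import *
need(526.2,231.3,65,-63.2)"
```

```text
t 5.37 pos [526.3 230.6  65.5] yaw -63.2 tilt [0.0001 0.001 ] turn -0.006 shift [ 0.01  -0.026  0.02 ] F [ 0.3  1.7 -0.5] M [ 0.18  0.05 -0.02] w 25.1 q [0.39 0.57 1.83 0.   0.74 1.49]
```

move_arm(
  steps=[
    [[0,0,0],0,1],
    [[0,0,0],0,1],
    [[0,0,0],0,1],
    [[0,0,-0.5],0,1],
    [[0,0,-0.8],0,1],
    [[0,0,-0.9],0,1],
    [[0,0,-0.9],0,1],
    [[0,0,-0.9],0,1],
    [[0,0,-0.7],0,1],
    [[0,0,-0.5],0,1],
    [[0,0,0],0,1],
    [[0,0,0],0,1],
    [[0,0,0],0,1],
  ],
)

```text
t: 6.45
ee_pos: [525.5, 229.5, 194.3]
orientation: [3.056, 0.728, -0.003]
ft_force: [-0.5, -0.2, -4.0]
width: 24.2
grasp_force: 30.0
```

```bash
python3 -c "
from h import *
x,y=cell(-72); need(x,y,180,-26.4); print(ctrl.get_obs()['grasp_force'])"
```

```text
t 6.45 pos [525.5 229.5 194.3] yaw -63.2 tilt [-0.0016 -0.0009] turn -7.362 shift [-14.81   10.304   0.583] F [-0.5 -0.2 -4. ] M [-0.01  0.    0.01] w 24.2 q [ 0.39  0.38  1.77 -0.    0.99  1.49]
29.997081756591797
```

move_arm(
  steps=[
    [[0,0,0],-0.92,1],
    [[0,0,0],-0.92,1],
    [[0,0,0],-0.92,1],
    [[0,0,0],-0.92,1],
    [[0,0,0],-0.92,1],
    [[0,0,0],-0.92,1],
    [[0,0,0],-0.92,1],
    [[0,0,0],-0.92,1],
    [[-0.4,0.28,0],0,1],
    [[-0.8,0.55,0],0,1],
    [[-0.95,0.66,0],0,1],
    [[-0.95,0.66,0],0,1],
    [[-0.95,0.66,0],0,1],
    [[-0.95,0.66,0],0,1],
    [[-0.95,0.66,0],0,1],
    [[-0.95,0.66,0],0,1],
    [[-0.95,0.66,0],0,1],
    [[-0.95,0.66,0],0,1],
    [[-0.95,0.66,0],0,1],
    [[-0.95,0.66,0],0,1],
  ],
)

```text
t: 8.12
ee_pos: [572.6, -94.3, 194.0]
orientation: [-2.671, -1.652, 0.003]
ft_force: [0.3, 0.5, -4.0]
width: 23.6
grasp_force: 30.0
```

move_arm(
  steps=[
    [[-0.95,0.66,0],0,1],
    [[-0.95,0.66,0],0,1],
    [[-0.95,0.66,0],0,1],
    [[-0.8,0.56,0],0,1],
    [[-0.4,0.28,0],0,1],
    [[0,0,0],0,1],
    [[0,0,0],0,1],
    [[0,0,0],0,1],
    [[0,0,0],0,1],
  ],
)

```text
t: 8.87
ee_pos: [591.4, -213.0, 194.8]
orientation: [-2.669, -1.656, 0.001]
ft_force: [1.6, 0.1, -3.0]
width: 23.8
grasp_force: 30.0
```

```bash
python3 -c "
from h import *
x,y=cell(-72); need(x,y,180,-26.4)
d=snap('top');a=d['image'][170:330,300:420,::-1]
e=snap('scene');b=e['image'][130:230,190:320,::-1]
a=cv2.resize(a,None,fx=3.7,fy=3.7,interpolation=3);b=cv2.resize(b,(350,270),interpolation=3)
c=np.zeros((a.shape[0],a.shape[1]+350,3),np.uint8);c[:,:a.shape[1]]=a;c[:270,a.shape[1]:]=b
cv2.imwrite('pics/c.png',c);print(c.shape)
"
```

```text
t 8.87 pos [ 591.4 -213.   194.8] yaw -26.4 tilt [-0.001   0.0006] turn 0.007 shift [-0.129  0.074  0.593] F [ 1.6  0.1 -3. ] M [-0.06 -0.06  0.01] w 23.8 q [-0.36  0.46  1.64  0.    1.04  0.1 ]
(592, 794, 3)
```

View pics/c.png

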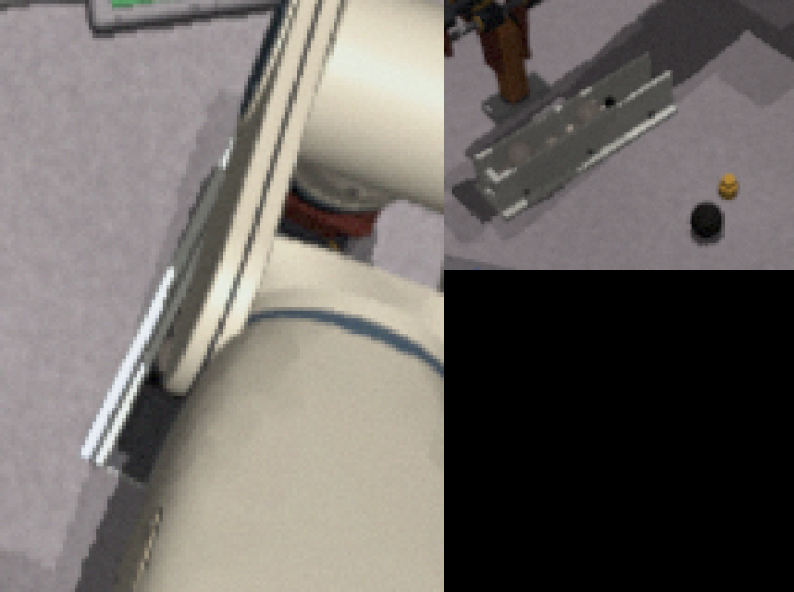

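move_arm(
  steps=[
    [[-0.13,0.07,0],0,1],
    [[0,0,0.5],0,1],
    [[0,0,0.6],0,1],
    [[0,0,0.6],0,1],
    [[0,0,0.4],0,1],
    [[0,0,0.2],0,1],
    [[0,0,0],0,1],
    [[0,0,0],0,1],
    [[0,0,0],0,1],
  ],
)

```text
t: 9.72
ee_pos: [592.5, -218.2, 138.4]
orientation: [2.669, 1.655, 0.001]
ft_force: [-0.4, -0.2, -4.1]
width: 23.9
grasp_force: 30.0
```

```bash
python3 -c "
from h import *
x,y=cell(-72); need(x,y,103.5,-26.4)"
```

```text
t 9.72 pos [ 592.5 -218.2  138.4] yaw -26.4 tilt [ 0.0012 -0.0005] turn -0.001 shift [ 0.035 -0.06   1.395] F [-0.4 -0.2 -4.1] M [ 0.02 -0.05  0.  ] w 23.9 q [-0.37  0.53  1.67  0.    0.94  0.09]
```

move_arm(
  steps=[
    [[0.03,-0.03,0.1],0,1],
    [[0,0,0.1],0,1],
    [[0,0,0.1],0,1],
    [[0,0,0.05],0,1],
    [[0,0,0.05],0,1],
    [[0,0,0.05],0,1],
    [[0,0,0.05],0,1],
    [[0,0,0],0,1],
    [[0,0,0],0,1],
  ],
)

```text
t: 10.47
ee_pos: [591.6, -216.9, 125.1]
orientation: [-2.67, -1.655, 0.0]
ft_force: [-0.5, 0.1, -4.0]
width: 23.9
grasp_force: 30.0
```

```bash
python3 -c "
from h import *
x,y=cell(-72); need(x,y,103.5,-26.4)"
```

```text
t 10.47 pos [ 591.6 -216.9  125.1] yaw -26.4 tilt [-0.0001  0.    ] turn -0.001 shift [ 0.009 -0.004  0.863] F [-0.5  0.1 -4. ] M [-0.03 -0.06 -0.01] w 23.9 q [-0.37  0.55  1.68 -0.    0.91  0.09]
```

move_arm(
  steps=[
    [[0,0,0.04],0,1],
    [[0,0,0.04],0,1],
    [[0,0,0.04],0,1],
    [[0,0,0.04],0,1],
    [[0,0,0.04],0,1],
    [[0,0,0],0,1],
  ],
)

```text
t: 10.97
ee_pos: [591.4, -216.9, 119.8]
orientation: [-2.67, -1.655, 0.0]
ft_force: [-0.1, 0.2, -1.0]
width: 24.1
grasp_force: 30.0
```

move_arm(
  steps=[
    [[0,0,0.04],0,1],
    [[0,0,0.04],0,1],
    [[0,0,0.04],0,1],
    [[0,0,0.04],0,1],
    [[0,0,0],0,1],
  ],
)

```text
t: 11.38
ee_pos: [591.3, -216.8, 115.7]
orientation: [-2.67, -1.655, 0.001]
ft_force: [-0.3, 0.3, -3.1]
width: 23.9
grasp_force: 30.0
```

```bash
python3 -c "
from h import *
x,y=cell(-72); need(x,y,103.5,-26.4)"
```

```text
t 11.38 pos [ 591.3 -216.8  115.7] yaw -26.4 tilt [-0.0007  0.0003] turn -0.001 shift [0.009 0.009 0.486] F [-0.3  0.3 -3.1] M [-0.02 -0.08  0.03] w 23.9 q [-0.37  0.56  1.68  0.    0.9   0.09]
```

move_arm(
  steps=[
    [[0,0,0.04],0,1],
    [[0,0,0.04],0,1],
    [[0,0,0.04],0,1],
    [[0,0,0.04],0,1],
    [[0,0,0],0,1],
  ],
)

```text
t: 11.8
ee_pos: [591.4, -216.9, 111.8]
orientation: [-2.67, -1.655, 0.0]
ft_force: [0.5, 0.8, -2.9]
width: 23.9
grasp_force: 30.0
```

move_arm(
  steps=[
    [[0,0,0.04],0,1],
    [[0,0,0.04],0,1],
    [[0,0,0.04],0,1],
    [[0,0,0.04],0,1],
    [[0,0,0],0,1],
  ],
)

```text
t: 12.22
ee_pos: [591.4, -216.9, 107.8]
orientation: [-2.67, -1.655, 0.0]
ft_force: [-0.6, 0.3, -3.8]
width: 24.1
grasp_force: 30.0
```

```bash
python3 -c "
from h import *
x,y=cell(-72); need(x,y,103.5,-26.4)"
```

```text
t 12.22 pos [ 591.4 -216.9  107.8] yaw -26.4 tilt [-0.0004  0.0002] turn -0.001 shift [0.009 0.004 0.173] F [-0.6  0.3 -3.8] M [-0.01 -0.05 -0.03] w 24.1 q [-0.37  0.57  1.69 -0.    0.88  0.09]
```

move_arm(
  steps=[
    [[0,0,0.03],0,1],
    [[0,0,0.03],0,1],
    [[0,0,0.03],0,1],
    [[0,0,0],0,1],
  ],
)

```text
t: 12.55
ee_pos: [591.5, -216.9, 105.7]
orientation: [-2.67, -1.655, 0.0]
ft_force: [-1.0, 0.2, -3.2]
width: 23.9
grasp_force: 30.0
```

move_arm(
  steps=[
    [[0,0,0.02],0,1],
    [[0,0,0.02],0,1],
    [[0,0,0],0,1],
  ],
)

```text
t: 12.8
ee_pos: [591.5, -216.9, 104.8]
orientation: [-2.67, -1.655, 0.0]
ft_force: [-0.3, 0.6, -3.0]
width: 23.6
grasp_force: 30.0
```

move_arm(
  steps=[
    [[0,0,0.02],0,1],
    [[0,0,0],0,1],
  ],
)

```text
t: 12.97
ee_pos: [591.5, -217.0, 104.3]
orientation: [-2.67, -1.655, 0.0]
ft_force: [-0.3, -0.2, -2.6]
width: 23.8
grasp_force: 30.0
```

move_arm(
  steps=[
    [[0,0,0.02],0,1],
    [[0,0,0.02],0,1],
    [[0,0,0],0,1],
    [[0,0,0],0,1],
  ],
)

```text
t: 13.3
ee_pos: [591.6, -216.9, 103.4]
orientation: [-2.67, -1.655, 0.0]
ft_force: [-0.3, 0.7, -3.5]
width: 23.6
grasp_force: 30.0
```

move_arm(
  steps=[
    [[0,0,0.02],0,1],
    [[0,0,0],0,1],
    [[0,0,0],0,1],
  ],
)

```text
t: 13.55
ee_pos: [591.7, -217.0, 103.1]
orientation: [2.67, 1.655, 0.0]
ft_force: [-1.0, 0.7, -1.6]
width: 23.5
grasp_force: 30.0
```

move_arm(
  steps=[
    [[0,0,0.02],0,1],
    [[0,0,0],0,1],
    [[0,0,0],0,1],
  ],
)

```text
t: 13.8
ee_pos: [591.8, -217.0, 102.9]
orientation: [2.67, 1.655, 0.001]
ft_force: [-1.3, -0.0, 2.8]
width: 24.2
grasp_force: 30.0
```

move_arm(
  steps=[
    [[0,0,0.02],0,1],
    [[0,0,0],0,1],
    [[0,0,0],0,1],
  ],
)

```text
t: 14.05
ee_pos: [592.0, -217.1, 102.8]
orientation: [2.669, 1.655, 0.001]
ft_force: [-2.5, 0.8, 5.4]
width: 23.9
grasp_force: 30.0
```

```bash
python3 -c "
from h import *
x,y=cell(-72); need(x,y,103.5,-26.4)"
```

```text
t 14.05 pos [ 592.  -217.1  102.8] yaw -26.4 tilt [ 0.0009 -0.0003] turn -0.001 shift [ 0.006 -0.02  -0.027] F [-2.5  0.8  5.4] M [ 0.22  0.4  -0.03] w 23.9 q [-0.37  0.58  1.69  0.    0.87  0.09]
```

move_arm(
  steps=[
    [[0,0,-0.1],0,1],
    [[0,0,-0.3],0,1],
    [[0,0,-0.5],0,1],
    [[0,0,-0.6],0,1],
    [[0,0,-0.6],0,1],
    [[0,0,-0.4],0,1],
    [[0,0,0],0,1],
    [[0,0,0],0,1],
  ],
)

```text
t: 14.72
ee_pos: [591.9, -217.1, 165.2]
orientation: [2.669, 1.655, 0.001]
ft_force: [0.5, -0.6, -3.2]
width: 24.0
grasp_force: 30.0
```

```bash
python3 -c "
from h import *
x,y=cell(40); need(x,y,145,-26.4)
e=snap('scene');b=e['image'][140:220,190:300,::-1]
cv2.imwrite('pics/d.png',cv2.resize(b,None,fx=7,fy=7,interpolation=3))
for z,yy in ((27,-93),(27,-33),(27,-3),(27,27),(52,40),(52,57)):
    print(z,yy,((proj(e,[*cell(yy),z])-[190,140])*7).round(0))
"
```

```text
t 14.72 pos [ 591.9 -217.1  165.2] yaw -26.4 tilt [ 0.0014 -0.0005] turn -0.002 shift [ 0.007 -4.499  0.801] F [ 0.5 -0.6 -3.2] M [-0.04 -0.1  -0.  ] w 24.0 q [-0.37  0.5   1.66  0.    0.98  0.09]
27 -93 [171. 382.]
27 -33 [282. 313.]
27 -3 [336. 279.]
27 27 [389. 246.]
52 40 [408. 193.]
52 57 [438. 174.]
```

View pics/d.png

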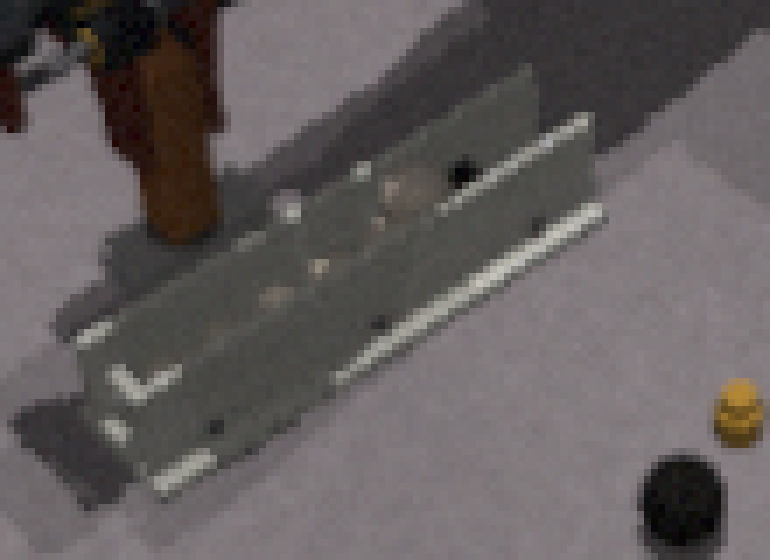

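move_arm(
  steps=[
    [[0,-0.4,0],0,1],
    [[0,-0.8,0],0,1],
    [[0,-0.8,0],0,1],
    [[0,-0.8,0],0,1],
    [[0,-0.8,0],0,1],
    [[0,-0.8,0],0,1],
    [[0,-0.4,0],0,1],
    [[0,0,0.4],0,1],
    [[0,0,0.5],0,1],
    [[0,0,0.3],0,1],
    [[0,0,0.2],0,1],
    [[0,0,0],0,1],
    [[0,0,0],0,1],
  ],
)

```text
t: 15.85
ee_pos: [484.4, -163.7, 129.0]
orientation: [-2.67, -1.655, 0.0]
ft_force: [1.0, 0.3, -3.1]
width: 24.0
grasp_force: 30.0
```

```bash
python3 -c "
from h import *
x,y=cell(48); need(x,y,103,-26.4)"
```

```text
t 15.85 pos [ 484.4 -163.7  129. ] yaw -26.4 tilt [-0.0005  0.0002] turn -0.002 shift [ 0.009 -0.017  1.041] F [ 1.   0.3 -3.1] M [-0.07 -0.    0.  ] w 24.0 q [-0.35  0.4   1.94 -0.    0.8   0.11]
```

move_arm(
  steps=[
    [[0,0,0.05],0,1],
    [[0,0,0.05],0,1],
    [[0,0,0.05],0,1],
    [[0,0,0.04],0,1],
    [[0,0,0.04],0,1],
    [[0,0,0.04],0,1],
    [[0,0,0.04],0,1],
    [[0,0,0.04],0,1],
    [[0,0,0],0,1],
  ],
)

```text
t: 16.6
ee_pos: [483.7, -163.5, 120.2]
orientation: [-2.67, -1.655, 0.001]
ft_force: [-0.1, -0.0, -2.1]
width: 23.8
grasp_force: 30.0
```

move_arm(
  steps=[
    [[0,0,0.04],0,1],
    [[0,0,0.04],0,1],
    [[0,0,0.04],0,1],
    [[0,0,0.04],0,1],
    [[0,0,0],0,1],
  ],
)

```text
t: 17.02
ee_pos: [483.9, -163.5, 116.3]
orientation: [-2.67, -1.655, 0.001]
ft_force: [-0.2, 0.9, -2.8]
width: 23.9
grasp_force: 30.0
```

move_arm(
  steps=[
    [[0,0,0.04],0,1],
    [[0,0,0.04],0,1],
    [[0,0,0.04],0,1],
    [[0,0,0.04],0,1],
    [[0,0,0],0,1],
  ],
)

```text
t: 17.43
ee_pos: [483.9, -163.5, 112.4]
orientation: [-2.67, -1.655, 0.0]
ft_force: [-0.7, -0.4, -3.8]
width: 23.9
grasp_force: 30.0
```

```bash
python3 -c "
from h import *
x,y=cell(48); need(x,y,103,-26.4)"
```

```text
t 17.43 pos [ 483.9 -163.5  112.4] yaw -26.4 tilt [-0.0004  0.0001] turn -0.001 shift [0.009 0.003 0.377] F [-0.7 -0.4 -3.8] M [-0.09 -0.03  0.02] w 23.9 q [-0.35  0.42  1.95 -0.    0.76  0.11]
```

move_arm(
  steps=[
    [[0,0,0.04],0,1],
    [[0,0,0.04],0,1],
    [[0,0,0.04],0,1],
    [[0,0,0.04],0,1],
    [[0,0,0.04],0,1],
    [[0,0,0],0,1],
  ],
)

```text
t: 17.93
ee_pos: [484.0, -163.5, 107.4]
orientation: [-2.67, -1.655, 0.0]
ft_force: [-0.3, 0.8, -3.5]
width: 23.8
grasp_force: 30.0
```

move_arm(
  steps=[
    [[0,0,0.03],0,1],
    [[0,0,0.03],0,1],
    [[0,0,0.03],0,1],
    [[0,0,0],0,1],
    [[0,0,0],0,1],
  ],
)

```text
t: 18.35
ee_pos: [484.1, -163.6, 105.4]
orientation: [-2.67, -1.655, 0.0]
ft_force: [-0.1, 0.3, -3.0]
width: 23.8
grasp_force: 30.0
```

move_arm(
  steps=[
    [[0,0,0.02],0,1],
    [[0,0,0.02],0,1],
    [[0,0,0],0,1],
    [[0,0,0],0,1],
  ],
)

```text
t: 18.68
ee_pos: [484.1, -163.6, 104.4]
orientation: [-2.67, -1.655, 0.0]
ft_force: [0.5, -0.7, -3.8]
width: 24.0
grasp_force: 30.0
```

move_arm(
  steps=[
    [[0,0,0.02],0,1],
    [[0,0,0],0,1],
    [[0,0,0],0,1],
  ],
)

```text
t: 18.93
ee_pos: [484.1, -163.6, 103.9]
orientation: [-2.67, -1.655, 0.0]
ft_force: [-0.0, -0.7, -3.3]
width: 23.8
grasp_force: 30.0
```

move_arm(
  steps=[
    [[0,0,0.02],0,1],
    [[0,0,0.02],0,1],
    [[0,0,0],0,1],
    [[0,0,0],0,1],
  ],
)

```text
t: 19.27
ee_pos: [484.2, -163.6, 103.1]
orientation: [2.67, 1.655, 0.0]
ft_force: [0.3, -0.1, -1.3]
width: 24.1
grasp_force: 30.0
```

move_arm(
  steps=[
    [[0,0,0.02],0,1],
    [[0,0,0],0,1],
    [[0,0,0],0,1],
  ],
)

```text
t: 19.52
ee_pos: [484.5, -163.7, 102.9]
orientation: [2.669, 1.655, 0.001]
ft_force: [-0.5, -0.1, 3.5]
width: 23.8
grasp_force: 30.0
```

```bash
python3 -c "
from h import *
x,y=cell(48); need(x,y,103,-26.4)"
```

```text
t 19.52 pos [ 484.5 -163.7  102.9] yaw -26.4 tilt [ 0.0008 -0.0003] turn -0.001 shift [ 0.006 -0.019 -0.005] F [-0.5 -0.1  3.5] M [ 0.04  0.12 -0.01] w 23.8 q [-0.35  0.44  1.96 -0.    0.74  0.11]
```

```bash
python3 -c "
from h import *
e=snap('scene');b=e['image'][140:220,190:300,::-1]
cv2.imwrite('pics/e.png',cv2.resize(b,None,fx=7,fy=7,interpolation=3))
"
```

```text
(no output)
```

View pics/e.png

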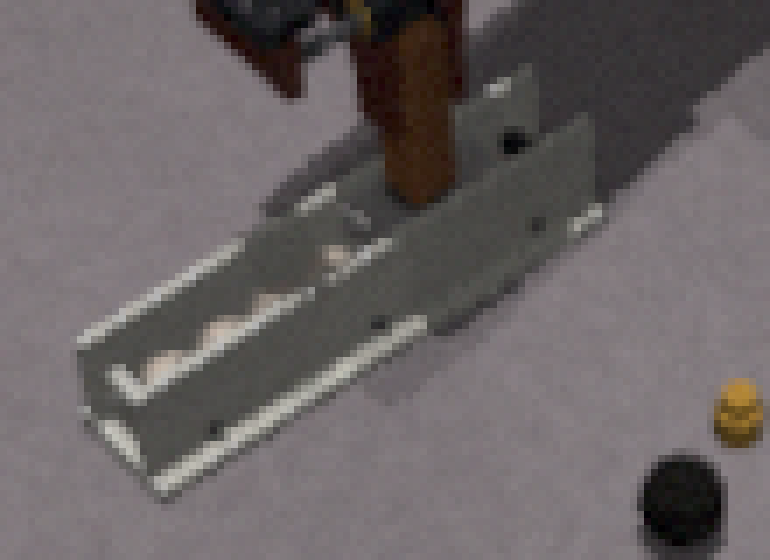

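move_arm(
  steps=[
    [[0,0,0.02],0,1],
    [[0,0,0],0,1],
    [[0,0,0],0,1],
  ],
)

```text
t: 19.82
ee_pos: [484.8, -163.8, 102.7]
orientation: [2.669, 1.655, 0.002]
ft_force: [-1.4, 0.8, 8.6]
width: 24.3
grasp_force: 30.0
```

move_arm(
  steps=[
    [[0,0,0.02],0,1],
    [[0,0,0],0,1],
    [[0,0,0],0,1],
  ],
)

```text
t: 20.07
ee_pos: [485.1, -163.9, 102.6]
orientation: [2.669, 1.654, 0.002]
ft_force: [-1.8, 0.7, 12.6]
width: 24.0
grasp_force: 30.0
```

move_arm(
  steps=[
    [[0,0,0],0,1],
    [[0,0,0],0,1],
    [[0,0,0],0,1],
    [[0,0,0],0,1],
    [[0,0,0],0,1],
    [[0,0,0],0,1],
    [[0,0,0],0,1],
    [[0,0,0],0,1],
    [[0,0,0],0,1],
  ],
)

```text
t: 20.82
ee_pos: [485.1, -163.9, 102.6]
orientation: [2.669, 1.654, 0.002]
ft_force: [-1.2, 0.1, 12.6]
width: 24.2
grasp_force: 30.0
```

move_arm(
  steps=[
    [[0,0,0],0,1],
    [[0,0,0],0,1],
    [[0,0,0],0,1],
    [[0,0,0],0,1],
    [[0,0,0],0,1],
    [[0,0,0],0,1],
    [[0,0,0],0,1],
    [[0,0,0],0,1],
    [[0,0,0],0,1],
    [[0,0,0],0,1],
  ],
)

```text
t: 21.65
ee_pos: [485.1, -163.9, 102.6]
orientation: [2.669, 1.654, 0.002]
ft_force: [-1.7, -0.1, 11.7]
width: 24.0
grasp_force: 30.0
```

move_arm(
  steps=[
    [[0,0,-0.04],0,1],
    [[0,0,-0.1],0,1],
    [[0,0,-0.3],0,1],
    [[0,0,-0.6],0,1],
    [[0,0,-0.8],0,1],
    [[0,0,-0.8],0,1],
    [[0,0,-0.6],0,1],
    [[0,0,-0.4],0,1],
    [[0,0,0],0,1],
    [[0,0,0],0,1],
    [[0,0,0],0,1],
  ],
)

```text
t: 22.57
ee_pos: [483.4, -163.3, 191.5]
orientation: [-2.669, -1.655, 0.002]
ft_force: [-0.2, 1.0, -3.2]
width: 23.8
grasp_force: 30.0
```

```bash
python3 -c "
from h import *
need(526.2,230.6,180,-63.2)"
```

```text
t 22.57 pos [ 483.4 -163.3  191.5] yaw -26.4 tilt [-0.0016  0.0006] turn 7.359 shift [  8.633 -13.291   0.466] F [-0.2  1.  -3.2] M [-0.05 -0.06  0.02] w 23.8 q [-0.35  0.3   1.91 -0.    0.94  0.11]
```

move_arm(
  steps=[
    [[0,0,0],0.92,1],
    [[0,0,0],0.92,1],
    [[0,0,0],0.92,1],
    [[0,0,0],0.92,1],
    [[0,0,0],0.92,1],
    [[0,0,0],0.92,1],
    [[0,0,0],0.92,1],
    [[0,0,0],0.92,1],
    [[0.26,-0.4,0],0,1],
    [[0.52,-0.8,0],0,1],
    [[0.605,-0.93,0],0,1],
    [[0.605,-0.93,0],0,1],
    [[0.605,-0.93,0],0,1],
    [[0.605,-0.93,0],0,1],
    [[0.605,-0.93,0],0,1],
    [[0.605,-0.93,0],0,1],
    [[0.605,-0.93,0],0,1],
    [[0.605,-0.93,0],0,1],
  ],
)

```text
t: 24.07
ee_pos: [511.2, 94.5, 191.4]
orientation: [-3.055, -0.731, 0.003]
ft_force: [0.1, -0.9, -3.4]
width: 24.0
grasp_force: 30.0
```

move_arm(
  steps=[
    [[0.605,-0.93,0],0,1],
    [[0.605,-0.93,0],0,1],
    [[0.605,-0.93,0],0,1],
    [[0.605,-0.93,0],0,1],
    [[0.36,-0.55,0],0,1],
    [[0.18,-0.27,0],0,1],
    [[0,0,0],0,1],
    [[0,0,0],0,1],
    [[0,0,0],0,1],
    [[0,0,0],0,1],
  ],
)

```text
t: 24.9
ee_pos: [526.8, 226.1, 192.2]
orientation: [3.056, 0.726, -0.001]
ft_force: [0.1, -0.4, -3.2]
width: 23.8
grasp_force: 30.0
```

```bash
python3 -c "
from h import *
need(526.2,227.5,65.5,-63.2)
d=snap('top');a=d['image'][180:330,290:410,::-1]
e=snap('scene');b=e['image'][180:250,320:430,::-1]
a=cv2.resize(a,None,fx=3.8,fy=3.8,interpolation=3);b=cv2.resize(b,(340,216),interpolation=3)
c=np.zeros((a.shape[0],a.shape[1]+340,3),np.uint8);c[:,:a.shape[1]]=a;c[:216,a.shape[1]:]=b
cv2.imwrite('pics/f.png',c)
"
```

```text
t 24.9 pos [526.8 226.1 192.2] yaw -63.3 tilt [-0.0007 -0.0005] turn -0.011 shift [ 0.009 -0.061  5.069] F [ 0.1 -0.4 -3.2] M [-0.    0.01 -0.06] w 23.8 q [ 0.38  0.39  1.77 -0.    0.99  1.49]
```

View pics/f.png

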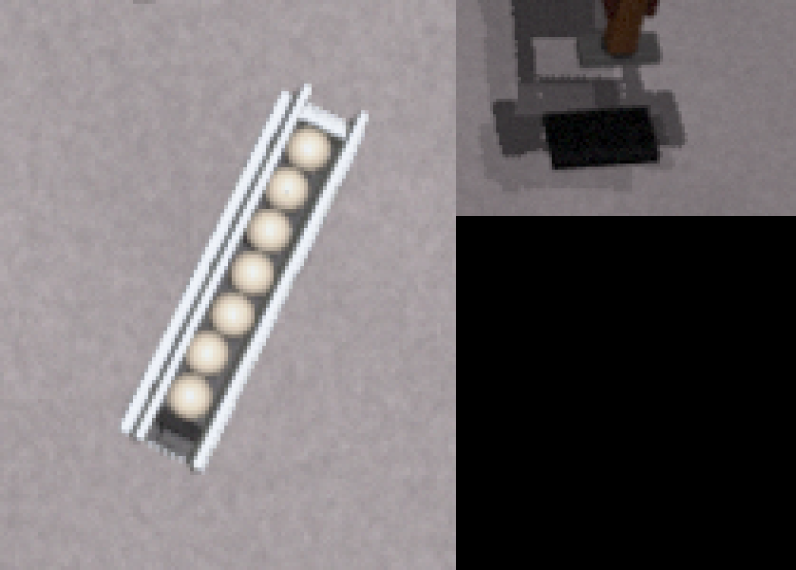

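move_arm(
  steps=[
    [[0,-0.05,0.3],0,1],
    [[0,0,0.6],0,1],
    [[0,0,0.8],0,1],
    [[0,0,0.8],0,1],
    [[0,0,0.8],0,1],
    [[0,0,0.6],0,1],
    [[0,0,0.4],0,1],
    [[0,0,0.3],0,1],
    [[0,0,0.2],0,1],
    [[0,0,0.08],0,1],
    [[0,0,0.04],0,1],
    [[0,0,0],0,1],
    [[0,0,0],0,1],
    [[0,0,0],0,1],
  ],
)

```text
t: 26.17
ee_pos: [526.9, 228.6, 70.1]
orientation: [-3.056, -0.728, -0.002]
ft_force: [0.8, 0.4, -3.9]
width: 23.8
grasp_force: 30.0
```

move_arm(
  steps=[
    [[0,0,0.04],0,1],
    [[0,0,0.04],0,1],
    [[0,0,0],0,1],
    [[0,0,0],0,1],
  ],
)

```text
t: 26.5
ee_pos: [526.4, 228.4, 67.4]
orientation: [-3.056, -0.728, 0.0]
ft_force: [0.5, -0.1, -3.8]
width: 24.0
grasp_force: 30.0
```

move_arm(
  steps=[
    [[0,0,0.03],0,1],
    [[0,0,0.03],0,1],
    [[0,0,0],0,1],
    [[0,0,0],0,1],
  ],
)

```text
t: 26.83
ee_pos: [526.4, 228.3, 65.8]
orientation: [3.056, 0.728, -0.0]
ft_force: [0.6, 0.1, -3.9]
width: 24.1
grasp_force: 30.0
```

move_arm(
  steps=[
    [[0,0,0.02],0,1],
    [[0,0,0],0,1],
    [[0,0,0],0,1],
  ],
)

```text
t: 27.08
ee_pos: [526.5, 228.4, 65.4]
orientation: [-3.056, -0.728, 0.0]
ft_force: [0.6, 0.1, -3.4]
width: 24.1
grasp_force: 30.0
```

move_arm(
  steps=[
    [[0,0,0.02],0,1],
    [[0,0,0],0,1],
    [[0,0,0],0,1],
  ],
)

```text
t: 27.33
ee_pos: [526.5, 228.4, 65.3]
orientation: [-3.056, -0.728, -0.0]
ft_force: [-1.6, -1.2, 3.4]
width: 23.6
grasp_force: 30.0
```

move_arm(
  steps=[
    [[0,0,0.02],0,1],
    [[0,0,0],0,1],
    [[0,0,0],0,1],
  ],
)

```text
t: 27.58
ee_pos: [526.6, 228.4, 65.3]
orientation: [-3.056, -0.728, -0.0]
ft_force: [-3.2, -2.0, 9.4]
width: 24.0
grasp_force: 30.0
```

Standing on the tray floor. Ease off slightly, open, then lift.

move_arm(
  steps=[
    [[0,0,-0.03],0,1],
    [[0,0,0],0,0.9],
    [[0,0,0],0,0.7],
    [[0,0,0],0,0.5],
    [[0,0,0],0,0.3],
    [[0,0,0],0,0],
    [[0,0,0],0,0],
    [[0,0,0],0,0],
    [[0,0,0],0,0],
    [[0,0,0],0,0],
    [[0,0,0],0,0],
    [[0,0,0],0,0],
  ],
)

```text
t: 28.58
ee_pos: [526.5, 228.4, 65.2]
orientation: [-3.056, -0.728, -0.0]
ft_force: [-0.1, 0.1, 0.0]
width: 82.7
grasp_force: 0.0
```

move_arm(
  steps=[
    [[0,0,-0.3],0,0],
    [[0,0,-0.6],0,0],
    [[0,0,-0.8],0,0],
    [[0,0,-0.8],0,0],
    [[0,0,-0.8],0,0],
    [[0,0,-0.8],0,0],
    [[0,0,-0.8],0,0],
    [[0,0,-0.8],0,0],
    [[0,0,-0.8],0,0],
    [[0,0,-0.6],0,0],
    [[0,0,-0.3],0,0],
    [[0,0,0],0,0],
    [[0,0,0],0,0],
    [[0,0,0],0,0],
  ],
)

```text
t: 29.75
ee_pos: [525.8, 228.1, 249.1]
orientation: [3.056, 0.728, -0.003]
ft_force: [-0.2, 0.0, -0.8]
width: 87.6
grasp_force: 0.0
```

```bash
python3 -c "
from h import *
need(526.2,227.5,65.5,-63.2)
e=snap('scene');b=e['image'][150:290,250:450,::-1]
cv2.imwrite('pics/g.png',cv2.resize(b,None,fx=4,fy=4,interpolation=3))
"
```

```text
t 29.75 pos [525.8 228.1 249.1] yaw -63.2 tilt [-0.0017 -0.0007] turn -0.001 shift [0.018 0.03  7.346] F [-0.2  0.  -0.8] M [-0.01  0.01  0.02] w 87.6 q [0.39 0.32 1.72 0.   1.1  1.49]
```

View pics/g.png

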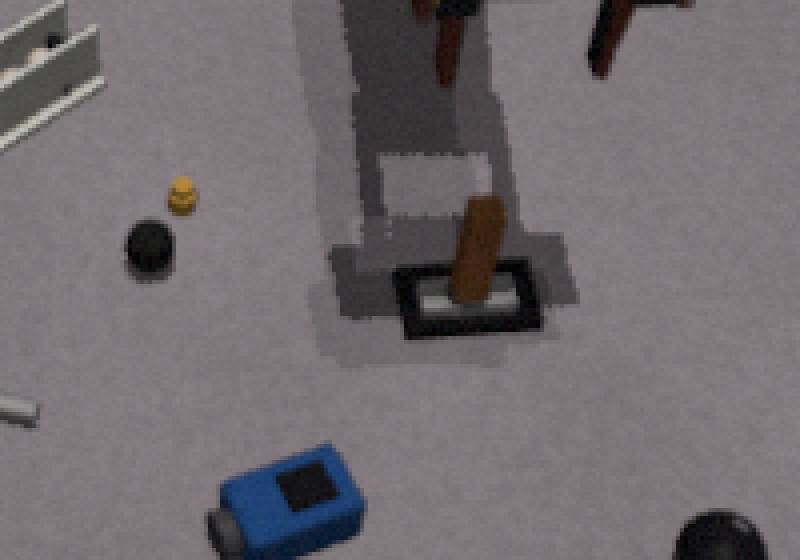

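The tamper stands upright inside the tray's rim (handle about pixel 478,250, foot about 470,300), clear of the fingers, and the bystanders are where they were.

```bash
python3 -c "
from workcell import ctrl
print(ctrl.close_job())"
```

```text
the job is handed in; nothing more can be done
None
```

All seven balls lie level in one row, pressed at about 15–16 N for about 1.6 s; the tamper stands upright in its tray, released, and the job was handed in at about 30 s on the robot's clock.

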